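# Refit the drive key and the keyed gear on an instrument spindle

## Robot

A 6-joint arm with a two-finger parallel gripper is mounted at the origin on the work surface. World frame = base frame: x ahead of the robot, y to its left, z up, the work surface at z = 0. Lengths are in m, angles in degrees, forces in N, time in s.
With the tool pointing down it reaches from about 0.375 to 0.925 m from the base axis. Payload 5.7 kg.
Tool frame: the origin (TCP) lies on the centre line of the jaws, within the pads' length; the fingertips stand 8 mm ahead of it and the grasp point (between the pads) lies 11 mm behind it; z points along the fingers, x is the direction in which the jaws open and shut, and the axes are right-handed (so a half turn about z gives the same grasp; the last joint's range is limited). The gripper opens to 85 mm and grips with 20 to 120 N. Pads are 22 mm wide; open, the fingers measure 114 mm over their backs; the gripper's body (76 mm by 85 mm) begins 54 mm behind the grasp point. The pads swing forward as they close: fully open they stand 13 mm farther back than shut.
Start: joints at [-70.651, 20.558, 86.54, -0, 72.909, -6.595], TCP at [0.262, -0.54, 0.239] pointing down, gripper open.
Joint ranges: [-170.27, 170.27], [-57.76, 135], [12.27, 136.19], [-55.21, 235.2], [11.17, 155.16], [-170.74, 170.74]. Speed limits (degrees/s): [136.94, 136.94, 180, 180, 180, 180].

## Interface

Orientations are given as a 3x3 rotation matrix whose columns are the frame's x, y, z axes.
In Python, from workcell import manip gives the robot as it stands. The module is installed in compiled form; this text tells all that it offers.
- The arm moves only by the tool step_arm, never from a script. Its argument "deltas" is a list of rows, each a list of 7 numbers: the turn, a rotation vector about the tool's x, y, z in rad, then the shift along the tool's x, y, z in m, then the opening in per cent of the stroke, from 0 (shut) to 100 (fully open). A call has 1 to 20 rows; each row shifts and turns the commanded pose from where the row before left it, along the tool's axes as they then stand; what a row does not reach is not made up. A row lasts 1/10 s, in which the tool goes at most 50 mm and 8.59 degrees, less where a joint would pass 70% of its speed; a pose out of reach is approached as far as the arm can. A call is refused whole if a number of a shift passes 0.05 or a number of a turn 0.15, either way. A call with a gripper value outside its range is refused whole. The fingers move at their own pace and stop on an object; "grip_force" is the grip in N (left out, the last holds). Time passes only in rows, so rows that do not move let the fingers close. It gives the time, the measured TCP pose, the force and the opening at its end, in the units of the state.
- manip.observe(): the state, without advancing time (a new reading comes with each control period).
- manip.get_image(name): name is "side" or "top" or "wrist"; returns the picture (384x512x3 uint8, blue, green, red); there is no depth.
- manip.camera_model(name): a dict with "fx", "fy", "cx", "cy" (pixels), "rvec" (rotation vector, rad) and "tvec" (3), from world to camera coordinates, as OpenCV has them; the wrist camera has in their place "tool_from_camera" (4x4, takes a point from camera to tool coordinates, whose origin is the TCP and whose axes are the tool frame's). Camera axes: x right, y down, z forward; pixel columns grow to the right and rows downward; lengths in m; the calibration is good to about 2 mm. A picture is of the moment at which its call begins: read the wrist's pose just before it. camera_model takes no time and is no camera call.
- manip.sign_off(): hands the job in, once; it reports no verdict.
The state is a dict: "clock": time; "joint_positions": joint angles; "joint_vel": joint speeds; "effort": joint torques, N m; "tool_pos": TCP position; "ee_rot": TCP orientation; "contact_force": force on the tool from outside, world axes, zero at the start; "torque": the same for the moment, N m; "width": opening from 0.0 (shut) to 1.0 (fully open).
Only numpy, scipy, OpenCV 4.12 (cv2) and the standard library are available. Lean on these libraries where they do the work, as an engineer would, in place of code of your own. Each camera call takes 0.05 s, during which the arm holds its last target. There are 200 camera calls.

## Task

Put the drive back together: drop the brass key upright into the slot beside the spindle of the white drive unit, then slide the green gear down over the spindle with its keyway over the key, until it sits flat and fully home on the blue block. The white gear (no keyway) and the thick red bar are the wrong parts.

Things in the scene. Friction and masses are not known exactly. Their poses are not given: they have to be found in the camera images.
- key_center (a point): Centre of the brass key: a loose bar, about 80 g, standing on end on the bench, 14 mm (its x) by 12 mm (its y) by 52 mm tall (z, up); this point is 26 mm above its foot. Grip it across y by its upper half, with the fingertips over 20 mm above its foot (that part enters the slot). Not the thick red bar (26 x 26 x 50 mm).
- gear_center (a point): Green gear, 300 g, flat: point on bore axis 25 mm above underside. Toothed disc 126 mm across, 14 thick; on it a boss 48 mm wide in y, x -26 to 20, top 50 mm above underside (two cheeks, back wall, open to +x): pinch it across y, fingertips above the disc. Bore 34 mm, through; keyway 30 wide runs from it along +x to 48 mm from the axis, white mark beyond. The white gear has no keyway.
- spindle_seat (a point): Spindle axis at the top face of the seat block (70 mm above bench), where the gear's underside rests. Fixed unit: white chassis 170 x 170 x 50 mm, blue block 100 (x) x 90 x 20 on it, steel spindle 26 mm thick, 60 mm above the block (36 straight, then tapered to 10 at the tip). z up; x points from spindle to key slot, and the gear's x must point the same way.
- key_slot (a point): Centre of the key slot's mouth in the top face of the seat block, 31 mm from the spindle axis along x; same axes as the seat. A pocket 24 mm (x) by 22 mm (y), 20 mm deep, mouth chamfered 4 mm all round; the key stands in it with its x along this x and juts 32 mm above the block.
Mind the look-alikes: they are no part of the job. Of the things shaped like the part that bears key_center, the brass one is meant. There is more than one size of the part that bears spindle_seat; the job needs the larger.

How it is judged:
By the outcome, as a careful person would: the job done as asked, in the order asked, and still so for the second after the job is handed in, with the robot touching nothing.
It also fails if it takes over 58 s, if anything falls off the work surface, if the arm or the gripper's body presses on something with over 40 N, if the wrist force passes 120 N, or if a joint passes its speed limit or range.

## Working session

There is one attempt and no reset: what is moved stays moved. The work goes in short steps, Python scripts to look and compute and a tool call to move; the robot and the scene stay as the last step left them, time stands still between calls to the robot, and variables do not carry over. Pictures are saved under pics/ and viewed, about 8 in all and at most 12, crops included, and the job is handed in when it is done.

Besides the shell and the picture viewer there is one more tool, called after ">>>" by a JSON object that holds its "op" and its "data", one argument or row to a line. step_arm: Moves the arm, as the interface text tells. Its arguments: {"type":"object","properties":{"deltas":{"type":"array","items":{"type":"array","items":{"type":"number"}}},"grip_force":{"type":"number"}},"required":["deltas"]}

```bash
mkdir -p pics; cat > h.py <<'E'
import cv2, numpy as np
from workcell import manip
def cam(n):
    m=manip.camera_model(n); K=np.array([[m['fx'],0,m['cx']],[0,m['fy'],m['cy']],[0,0,1.]])
    if 'rvec' in m:
        R=cv2.Rodrigues(np.array(m['rvec'],float))[0]; t=np.array(m['tvec'],float).ravel()
    else:
        s=manip.observe(); T=np.eye(4);T[:3,:3]=s['ee_rot'];T[:3,3]=s['tool_pos']
        W=np.linalg.inv(T@np.array(m['tool_from_camera'])); R=W[:3,:3];t=W[:3,3]
    return K,R,t
def ray(c,u,v):
    K,R,t=c; d=R.T@np.linalg.inv(K)@np.array([u,v,1.]); return -R.T@t,d
def onz(c,u,v,z):
    o,d=ray(c,u,v); return o+d*(z-o[2])/d[2]
def proj(c,p):
    K,R,t=c; q=K@(R@np.array(p,float)+t); return q[:2]/q[2]
E
python3 - <<'E'
from h import *
a=manip.get_image('top');b=manip.get_image('side')
cv2.imwrite('pics/top0.png',a);cv2.imwrite('pics/side0.png',b)
cv2.imwrite('pics/v_top.png',cv2.resize(a,(800,600)));cv2.imwrite('pics/v_side.png',cv2.resize(b,(800,600)))
for n in('top','side'):
    K,R,t=cam(n);print(n,K[0,0],(-R.T@t).round(3),R.round(2).tolist())
print(np.array(manip.observe()['ee_rot']).round(3).tolist(), manip.observe()['clock'])
print(manip.camera_model('wrist'))
E
```

```text
top 433.93785440816737 [0.432 0.025 0.985] [[-0.01, -1.0, 0.01], [-1.0, 0.01, -0.05], [0.05, -0.01, -1.0]]
side 468.74324373527134 [0.124 0.748 0.601] [[-0.9, -0.45, -0.01], [-0.24, 0.5, -0.83], [0.38, -0.75, -0.55]]
[[0.437, -0.899, -0.001], [-0.899, -0.437, 0.002], [-0.002, -0.0, -1.0]] 0.1
{'fx': 318.188417431926, 'fy': 318.188417431926, 'cx': 257.0128450626304, 'cy': 186.2022336183472, 'tool_from_camera': array([[ 9.99999213e-01,  2.17160679e-04,  1.23537437e-03,
        -4.88842922e-04],
       [-5.90054681e-04,  9.50561034e-01,  3.10537231e-01,
        -7.95018609e-02],
       [-1.10686226e-03, -3.10537716e-01,  9.50560415e-01,
        -1.35077285e-01],
       [ 0.00000000e+00,  0.00000000e+00,  0.00000000e+00,
         1.00000000e+00]])}
```

View pics/v_top.png

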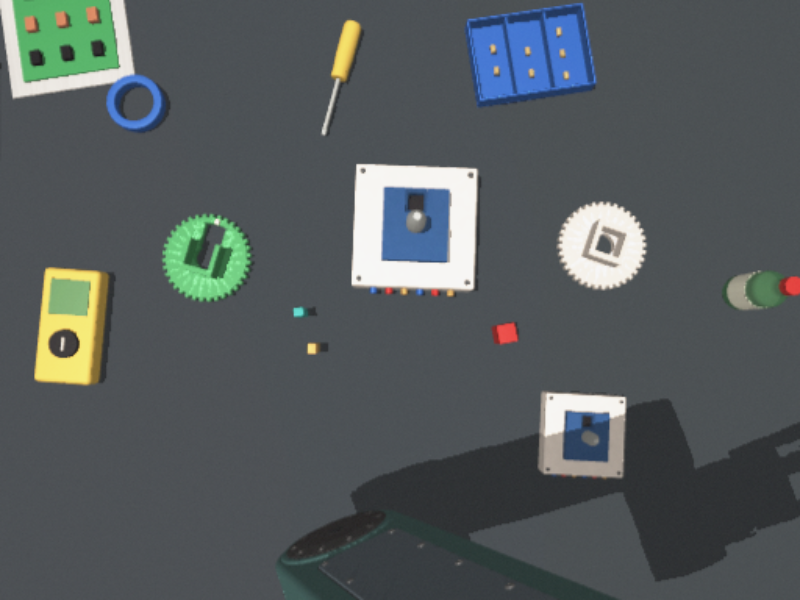

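View pics/v_side.png

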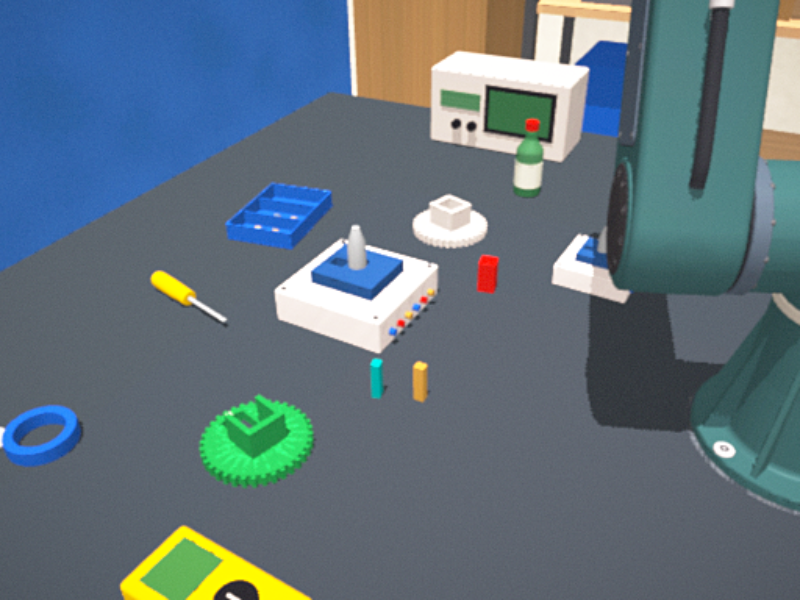

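Seen in top (800x600): the brass key is at (313,349). Its look-alikes are the teal bar at (299,312) and the red bar at (505,333). The large unit is at (417,226) with its slot up (world +x), and the small unit at (583,435) is the wrong one. The green gear is at (207,257) with its keyway pointing up and slightly right, and the white gear at (601,245) is wrong. Next I'll measure these and check them in a close crop.

```bash
cat > m.py <<'E'
from h import *
a=cv2.imread('pics/top0.png');b=cv2.imread('pics/side0.png')
c=cam('top');s=cam('side');H=cv2.cvtColor(a,cv2.COLOR_BGR2HSV);HS=cv2.cvtColor(b,cv2.COLOR_BGR2HSV)
f=.64
def blob(H,lo,hi,roi):
    m=cv2.inRange(H,np.array(lo),np.array(hi)); k=np.zeros_like(m);x0,y0,x1,y1=[int(q*f) for q in roi];k[y0:y1,x0:x1]=m[y0:y1,x0:x1]
    return k
def rect(m,z,n):
    cs=cv2.findContours(m,cv2.RETR_EXTERNAL,cv2.CHAIN_APPROX_NONE)[0];q=max(cs,key=cv2.contourArea)[:,0]
    w=np.array([onz(c,u,v,z)[:2] for u,v in q],np.float32)*1000
    r=cv2.minAreaRect(w);print(n,np.round(r[0],1),np.round(r[1],1),round(r[2],1));return w
rect(blob(H,[10,80,80],[35,255,255],(300,338,335,360)),.052,'key')
rect(blob(H,[100,80,40],[125,255,255],(370,175,460,275)),.070,'block')
g=rect(blob(H,[45,80,30],[80,255,255],(150,200,265,310)),.010,'gear')
print('gear circ',cv2.minEnclosingCircle(g))
m=blob(H,[0,0,150],[180,70,255],(340,150,490,300));rect(m,.05,'chassis')
m=blob(H,[0,0,140],[180,80,255],(190,205,235,235));v,u=np.nonzero(m);print('mark',len(u),u.mean() if len(u) else 0,v.mean() if len(u) else 0, onz(c,u.mean(),v.mean(),.014) if len(u) else 0)
# side rays
k=blob(HS,[10,80,80],[35,255,255],(405,355,435,405));v,u=np.nonzero(k);print('key side px',u.min(),u.max(),v.min(),v.max(),u.mean(),v.mean(), onz(s,u.mean(),v.mean(),.026))
A=cv2.resize(a[130:250,95:215],None,fx=5,fy=5,interpolation=cv2.INTER_CUBIC)[:600,:400*2]
B=cv2.resize(a[95:195,215:315],None,fx=4,fy=4,interpolation=cv2.INTER_CUBIC)
cv2.imwrite('pics/crop1.png',np.hstack([cv2.resize(A,(400,400)),B]))
E
python3 m.py
```

```text
key [417.3 126.9] [15. 15.] 89.7
block [583.5 -14. ] [87.9 99.6] 87.4
gear [548.7 284.8] [125.9 124.3] 89.5
gear circ ((548.291259765625, 284.46197509765625), 64.59917449951172)
chassis [584.  -13.4] [169.6 171.4] 87.3
mark 15 138.6 141.6 [0.5996425  0.26912327 0.014     ]
key side px 264 273 231 257 268.2987012987013 243.74025974025975 [0.42042512 0.13003882 0.026     ]
```

View pics/crop1.png

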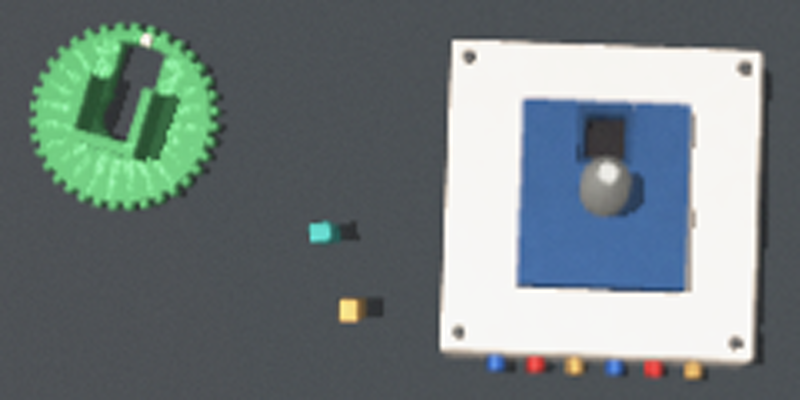

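The crop confirms the choice: the brass bar is at about crop (349,311), the teal bar beside it, and the slot at (605,137) lies +x of the spindle on the large unit. The gear's white mark at (146,40) gives a gear yaw of about -17°, and the unit yaw is about -2.7°. I'll rotate the tool, then fly over the unit to take a wrist view.

>>> {"op": "step_arm", "data": {
  "deltas": [
    [0, 0, 0.125, 0, 0, 0, 100],
    [0, 0, 0.125, 0, 0, 0, 100],
    [0, 0, 0.125, 0, 0, 0, 100],
    [0, 0, 0.125, 0, 0, 0, 100],
    [0, 0, 0, -0.0386, -0.0212, 0, 100],
    [0, 0, 0, -0.0386, -0.0212, 0, 100],
    [0, 0, 0, -0.0386, -0.0212, 0, 100],
    [0, 0, 0, -0.0386, -0.0212, 0, 100],
    [0, 0, 0, -0.0386, -0.0212, 0, 100],
    [0, 0, 0, -0.0386, -0.0212, 0, 100],
    [0, 0, 0, -0.0386, -0.0212, 0, 100],
    [0, 0, 0, -0.0386, -0.0212, 0, 100],
    [0, 0, 0, -0.0386, -0.0212, 0, 100],
    [0, 0, 0, -0.0386, -0.0212, 0, 100],
    [0, 0, 0, -0.0386, -0.0212, 0, 100],
    [0, 0, 0, -0.0386, -0.0212, 0, 100],
    [0, 0, 0, -0.0386, -0.0212, 0, 100],
    [0, 0, 0, -0.0386, -0.0212, 0, 100],
    [0, 0, 0, 0, 0, 0, 100],
    [0, 0, 0, 0, 0, 0, 100]
  ]
}}

```text
clock: 2.1
tool_pos: [0.5842, -0.0129, 0.2387]
ee_rot: [[-0.045, -0.999, -0.001], [-0.999, 0.045, -0.0], [0.0, 0.001, -1.0]]
contact_force: [-0.5, 0.6, -0.3]
width: 1.002
```

```bash
cat > w.py <<'E'
from h import *
import sys,pickle
n=sys.argv[1]; c=cam('wrist'); im=manip.get_image('wrist'); cv2.imwrite(f'pics/{n}.png',im); pickle.dump(c,open(f'{n}.pkl','wb'))
s=manip.observe(); R=np.array(s['ee_rot']); print(s['clock'],np.round(s['tool_pos'],4),'yaw',np.degrees(np.arctan2(R[1,0],R[0,0])).round(2),R[:,2].round(4),s['contact_force'],s['width'],np.round(s['joint_positions'],1))
E
python3 w.py w1
```

```text
2.15 [ 0.5838 -0.0138  0.2388] yaw -92.65 [-1.6e-03 -3.0e-04 -1.0e+00] [ 0.37063354 -0.03368863  0.27922219] 0.9976935385059267 [-8.1 19.3 88.5 -0.  72.2 84.5]
```

View pics/w1.png

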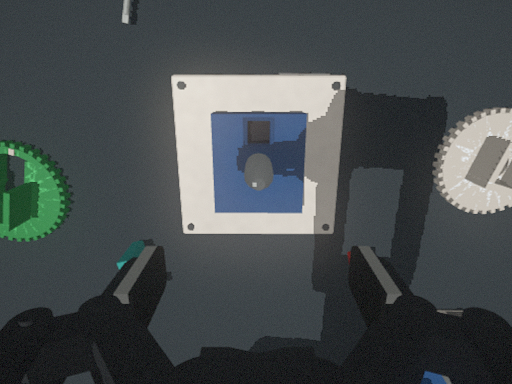

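The wrist view shows the unit centred: block corners near (211,112) and (304,213), slot at (259,131), spindle at (258,172).

```bash
python3 - <<'E'
from h import *
import pickle
c=pickle.load(open('w1.pkl','rb'));im=cv2.imread('pics/w1.png');H=cv2.cvtColor(im,cv2.COLOR_BGR2HSV)
def rect(c,m,z,n,roi):
    k=np.zeros_like(m);x0,y0,x1,y1=roi;k[y0:y1,x0:x1]=m[y0:y1,x0:x1]
    q=max(cv2.findContours(k,cv2.RETR_EXTERNAL,cv2.CHAIN_APPROX_NONE)[0],key=cv2.contourArea)[:,0]
    w=np.array([onz(c,u,v,z)[:2] for u,v in q],np.float32)*1000;r=cv2.minAreaRect(w);print(n,np.round(r[0],1),np.round(r[1],1),round(r[2],1),q.min(0),q.max(0))
V=H[...,2];S=H[...,1]
print(H[165,225],H[131,259],H[120,250],H[172,262],H[100,200])
rect(c,cv2.inRange(H,(100,90,25),(130,255,255)),.07,'block',(195,100,320,225))
rect(c,cv2.inRange(H,(0,0,100),(180,80,255)),.05,'chassis',(160,60,360,245))
rect(c,cv2.inRange(V,0,50),.07,'slotfloor?',(240,115,278,145))
rect(c,cv2.inRange(S,0,110),.07,'spindle',(240,145,278,200))
yaw=np.radians(-2.65);ex=np.array([np.cos(yaw),np.sin(yaw)]);ey=np.array([-ex[1],ex[0]])
t=pickle.load(open('w1.pkl','rb'));top=cam('top')
P=np.array([.5838,-.0138])
for nm,cc in(('wrist',c),('top',top)):
  print(nm,'base+13',proj(cc,[*(P+.013*ex),.07]),'tip',proj(cc,[*P,.13]),'slot',[proj(cc,[*(P+(.031+a*.012)*ex+b*.011*ey),.07]).round(1).tolist() for a,b in((1,1),(1,-1),(-1,1),(-1,-1))])
cv2.imwrite('pics/c2.png',np.hstack([cv2.resize(im[90:230,195:325],None,fx=3,fy=3,interpolation=2)]))
print(S[145:200:3,259],V[145:200:3,259],S[180,240:278:2],V[131,240:280:2])
E
```

```text
[109 100 140] [150   8  68] [111  83 107] [ 68  10 103] [ 19  19 226]
block [586.7 -14.2] [88.8 98.8] 87.4 [212 113] [305 211]
chassis [586.5 -14. ] [169.5 171. ] 87.3 [171  73] [346 234]
slotfloor? [609.4 -24.6] [0. 0.] 0.0 [268 141] [268 141]
spindle [583.  -14.4] [36.6 45.8] 87.4 [240 145] [277 190]
wrist base+13 [257.95895992 154.31205719] tip [258.24038374 186.23157272] slot [[246.4, 123.1], [269.7, 123.1], [246.6, 148.2], [269.4, 148.2]]
top base+13 [265.73904752 137.29718119] tip [266.73939677 138.37778819] slot [[261.1, 123.1], [271.4, 123.5], [260.7, 134.3], [271.0, 134.7]]
[ 82  92  94  10  13   8   3  13   7   2   5  10   9   5   7  61 122 124
 114] [ 78  83  84  98  98  98  97 102 106 106 100 107 114 111 115 125 138 140
 141] [115 117  99  13   3   5  13   7   9   5   7   7   5   5  16   5  64 134
 122] [142 136 113 109  65  74  73  77  71  73  72  72  73  70  71 107 123 129
 140 134]
```

View pics/c2.png

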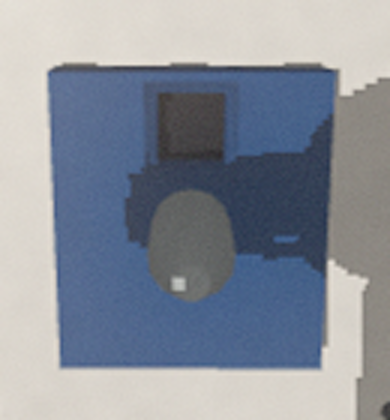

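```bash
python3 - <<'E'
from h import *
import pickle
c=pickle.load(open('w1.pkl','rb'))
def p(n,u,v,z,off=0): q=onz(c,u,v,z)*1000; print(n,(q[0]+off).round(1),q[1].round(1))
f=lambda x,y:(195+x/3,90+y/3)
p('slot outer +x ->ctr',*f(192,82),.07,-16)
p('slot inner +x',*f(191,93),.066,-12); p('slot inner -x',*f(191,160),.066,12)
p('spindle base',*f(191,190),.07,-13); p('spindle tip far',*f(191,302),.13,5)
p('block +x',*f(191,70),.07,-50);p('block -x',*f(191,368),.07,50)
K=cam('top');a=cv2.imread('pics/top0.png')
# top view equivalents, crop1 right half scale 4, origin (215,95)
g=lambda x,y:(215+(x-400)/4,95+y/4)
for n,u,v,z in(('slot in +x',605,116,.066),('outer +x',605,107,.07),('blk+x',606,101,.07),('blk-x',604,290,.07),('spindle',606,187,.1)):
  print('top',n,(onz(K,*g(u,v),z)*1000).round(1))
E
```

```text
slot outer +x ->ctr 616.0 -16.9
slot inner +x 616.2 -16.5
slot inner -x 618.8 -15.5
spindle base 584.7 -15.1
spindle tip far 585.0 -14.0
block +x 585.7 -16.7
block -x 585.4 -12.5
top slot in +x [626.1 -16.   66. ]
top outer +x [630.1 -15.9  70. ]
top blk+x [633.3 -16.5  70. ]
top blk-x [532.3 -14.2  70. ]
top spindle [582.2 -14.6 100. ]
```

The spindle axis is near (0.5845,-0.0143) and the slot near (0.6155,-0.0157). The wrist and top views agree to about 2.5 mm. Now over the key.

>>> {"op": "step_arm", "data": {
  "deltas": [
    [0, 0, 0, -0.0268, 0.0344, 0.0138, 100],
    [0, 0, 0, -0.0268, 0.0344, 0.0138, 100],
    [0, 0, 0, -0.0268, 0.0344, 0.0138, 100],
    [0, 0, 0, -0.0268, 0.0344, 0.0138, 100],
    [0, 0, 0, -0.0268, 0.0344, 0.0138, 100],
    [0, 0, 0, 0, 0, 0, 100],
    [0, 0, 0, 0, 0, 0, 100]
  ]
}}

```text
clock: 2.85
tool_pos: [0.4178, 0.1275, 0.1702]
ee_rot: [[-0.047, -0.999, -0.001], [-0.999, 0.047, -0.0], [0.001, 0.001, -1.0]]
contact_force: [-0.4, 0.4, 0.7]
width: 1.005
```

```bash
python3 w.py w2; python3 - <<'E'
from h import *
import pickle
c=pickle.load(open('w2.pkl','rb'));im=cv2.imread('pics/w2.png');H=cv2.cvtColor(im,cv2.COLOR_BGR2HSV)
m=cv2.inRange(H,(12,80,60),(35,255,255))
q=max(cv2.findContours(m,cv2.RETR_EXTERNAL,cv2.CHAIN_APPROX_NONE)[0],key=cv2.contourArea)[:,0]
x0,y0=q.min(0)-25;x1,y1=q.max(0)+25;print(x0,y0,x1,y1)
v=np.nonzero(m)
cv2.imwrite('pics/c3.png',cv2.resize(im[y0:y1,x0:x1],None,fx=5,fy=5,interpolation=2))
E
```

```text
2.9 [0.4195 0.1273 0.1707] yaw -92.74 [ 1.2e-03 -2.0e-04 -1.0e+00] [0.2608645  0.24877311 0.36284877] 0.9999274629261757 [  7.9  12.1 110.6  -0.   57.3 100.6]
223 135 286 214
```

View pics/c3.png

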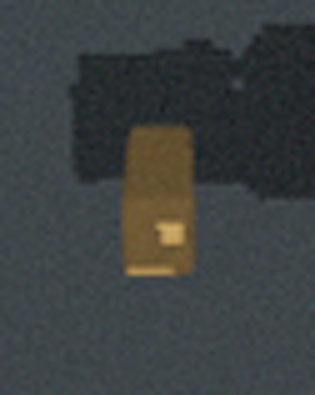

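The crop shows the brass key's top face at crop (124–195, 197–275), square to the camera, so its yaw is about the tool's.

```bash
python3 - <<'E'
from h import *
import pickle
c=pickle.load(open('w2.pkl','rb'))
f=lambda x,y:(223+x/5,135+y/5)
for n,x,y,z in(('top ctr',159.5,236,.052),('top+x',160,197,.052),('top-x',160,275,.052),('L',124,236,.052),('R',195,236,.052),('foot +x',160,127,0)): print(n,(onz(c,*f(x,y),z)*1000).round(1))
E
```

```text
top ctr [418.  129.2  52. ]
top+x [424.7 128.8  52. ]
top-x [411.1 129.5  52. ]
L [418.3 135.2  52. ]
R [417.7 123.3  52. ]
foot +x [424.2 129.1   0. ]
```

>>> {"op": "step_arm", "data": {
  "deltas": [
    [0, 0, 0, -0.0018, 0, 0.03, 70],
    [0, 0, 0, 0, 0, 0.03, 60],
    [0, 0, 0, 0, 0, 0.03, 60],
    [0, 0, 0, 0, 0, 0.025, 60],
    [0, 0, 0, 0, 0, 0.015, 60],
    [0, 0, 0, 0, 0, 0.006, 60],
    [0, 0, 0, 0, 0, 0, 60],
    [0, 0, 0, 0, 0, 0, 40],
    [0, 0, 0, 0, 0, 0, 25],
    [0, 0, 0, 0, 0, 0, 10],
    [0, 0, 0, 0, 0, 0, 5],
    [0, 0, 0, 0, 0, 0, 5],
    [0, 0, 0, 0, 0, 0, 5],
    [0, 0, 0, 0, 0, 0, 5],
    [0, 0, 0, 0, 0, 0, 5]
  ],
  "grip_force": 35
}}

```text
clock: 4.4
tool_pos: [0.4199, 0.1302, 0.0352]
ee_rot: [[-0.047, -0.999, 0.002], [-0.999, 0.047, 0.0], [-0.0, -0.002, -1.0]]
contact_force: [-0.1, -0.7, 7.5]
width: 0.132
```

>>> {"op": "step_arm", "data": {
  "deltas": [
    [0, 0, 0, 0, 0, -0.01, 5],
    [0, 0, 0, 0, 0, -0.025, 5],
    [0, 0, 0, 0, 0, -0.035, 5],
    [0, 0, 0, 0, 0, -0.035, 5],
    [0, 0, 0, 0, 0, -0.03, 5],
    [0, 0, 0, 0, 0, 0, 5],
    [0, 0, 0, 0, 0, 0, 5]
  ]
}}

```text
clock: 5.1
tool_pos: [0.4192, 0.1302, 0.1702]
ee_rot: [[-0.047, -0.999, 0.002], [-0.999, 0.047, 0.0], [-0.001, -0.002, -1.0]]
contact_force: [-0.2, 0.1, -1.2]
width: 0.129
```

```bash
python3 w.py w3; python3 - <<'E'
from h import *
import pickle
c=pickle.load(open('w3.pkl','rb'));im=cv2.imread('pics/w3.png');b=manip.get_image('side')
cv2.imwrite('pics/side3.png',b)
s=manip.observe();q=proj(cam('side'),s['tool_pos']).astype(int);print(q,proj(c,s['tool_pos']))
A=cv2.resize(b[q[1]-50:q[1]+50,q[0]-50:q[0]+50],(400,400),interpolation=2)
B=cv2.resize(im[210:370,177:337],(400,400),interpolation=2)
cv2.imwrite('pics/c4.png',np.hstack([A,B]))
E
```

```text
5.15 [0.4184 0.13   0.1692] yaw -92.7 [-4.e-04  1.e-04 -1.e+00] [-0.06300335 -0.77755336 -0.66798596] 0.12701289084781012 [  8.2  12.3 110.7   0.   57.1 100.9]
[269 180] [258.01988699 256.45683239]
```

View pics/c4.png

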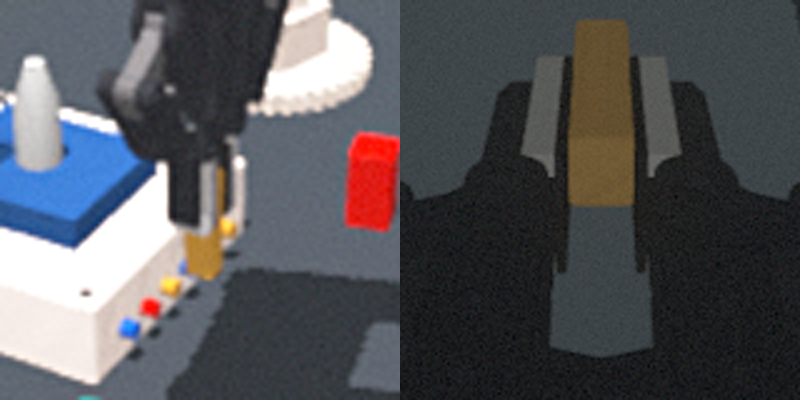

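The key is held upright and square between the pads. Carrying it to above the slot.

>>> {"op": "step_arm", "data": {
  "deltas": [
    [0, 0, 0, 0, 0, -0.03, 5],
    [0, 0, 0, 0.02265, -0.03403, 0, 5],
    [0, 0, 0, 0.02265, -0.03403, 0, 5],
    [0, 0, 0, 0.02265, -0.03403, 0, 5],
    [0, 0, 0, 0.02265, -0.03403, 0, 5],
    [0, 0, 0, 0.02265, -0.03403, 0, 5],
    [0, 0, 0, 0.02265, -0.03403, 0, 5],
    [0, 0, 0, 0, 0, 0, 5],
    [0, 0, 0, 0, 0, 0.035, 5],
    [0, 0, 0, 0, 0, 0.035, 5],
    [0, 0, 0, 0, 0, 0.015, 5],
    [0, 0, 0, 0, 0, 0, 5],
    [0, 0, 0, 0, 0, 0, 5]
  ]
}}

```text
clock: 6.5
tool_pos: [0.6157, -0.015, 0.1134]
ee_rot: [[-0.047, -0.999, -0.003], [-0.999, 0.047, 0.001], [-0.0, 0.003, -1.0]]
contact_force: [-0.5, -0.1, -0.7]
width: 0.129
```

```bash
python3 w.py w4; python3 - <<'E'
from h import *
im=cv2.imread('pics/w4.png');b=manip.get_image('side')
cv2.imwrite('pics/side4.png',b)
s=manip.observe();q=proj(cam('side'),[.6,-.015,.09]).astype(int);print(q)
A=cv2.resize(b[q[1]-50:q[1]+50,q[0]-50:q[0]+50],(400,400),interpolation=2)
B=cv2.resize(im[150:350,157:357],(400,400),interpolation=2)
cv2.imwrite('pics/c5.png',np.hstack([A,B]))
E
```

```text
6.55 [ 0.6166 -0.0151  0.1144] yaw -92.7 [-2.e-04  2.e-04 -1.e+00] [-0.24667387 -0.19098505 -0.43150016] 0.1299774541694504 [-7.8 29.4 91.7  0.  58.9 84.9]
[223 159]
```

View pics/c5.png

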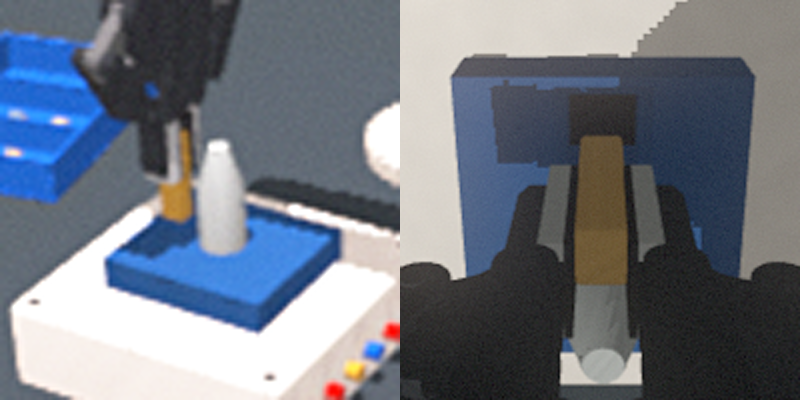

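The key hangs over the slot: slot opening at crop (568–637, from y=95), key foot edge at y=136, sideways centred.

```bash
python3 - <<'E'
from h import *
import pickle
c=pickle.load(open('w4.pkl','rb'))
f=lambda x,y:(157+(x-400)/2,150+y/2)
print('slot +x in',onz(c,*f(602.5,95),.066)*1000,'foot +x',onz(c,*f(603,136),.0793)*1000)
E
```

```text
slot +x in [628.04179598 -16.11444685  66.        ] foot +x [620.33090269 -15.84778593  79.3       ]
```

>>> {"op": "step_arm", "data": {
  "deltas": [
    [0, 0, 0, 0, -0.002, 0, 5],
    [0, 0, 0, 0, 0, 0.007, 5],
    [0, 0, 0, 0, 0, 0.007, 5],
    [0, 0, 0, 0, 0, 0.007, 5],
    [0, 0, 0, 0, 0, 0.005, 5],
    [0, 0, 0, 0, 0, 0, 5],
    [0, 0, 0, 0, 0, 0, 5]
  ]
}}

```text
clock: 7.3
tool_pos: [0.6184, -0.0154, 0.088]
ee_rot: [[-0.047, -0.999, -0.001], [-0.999, 0.047, 0.0], [-0.0, 0.001, -1.0]]
contact_force: [0.1, -0.1, -1.2]
width: 0.133
```

>>> {"op": "step_arm", "data": {
  "deltas": [
    [0, 0, 0, 0, 0, 0.002, 5],
    [0, 0, 0, 0, 0, 0, 5],
    [0, 0, 0, 0, 0, 0, 25],
    [0, 0, 0, 0, 0, 0, 40],
    [0, 0, 0, 0, 0, 0, 40],
    [0, 0, 0, 0, 0, 0, 40],
    [0, 0, 0, 0, 0, -0.02, 50],
    [0, 0, 0, 0, 0, -0.04, 80],
    [0, 0, 0, 0, 0, -0.045, 100],
    [0, 0, 0, 0, 0, -0.045, 100],
    [0, 0, 0, 0, 0, 0, 100],
    [0, 0, 0, 0, 0, 0, 100]
  ]
}}

```text
clock: 8.5
tool_pos: [0.6194, -0.0155, 0.2378]
ee_rot: [[-0.047, -0.999, 0.003], [-0.999, 0.047, -0.0], [0.0, -0.003, -1.0]]
contact_force: [0.2, 0.5, -0.3]
width: 1.001
```

```bash
python3 w.py w5; python3 - <<'E'
from h import *
im=cv2.imread('pics/w5.png');b=manip.get_image('side')
cv2.imwrite('pics/side5.png',b)
q=proj(cam('side'),[.6,-.015,.09]).astype(int)
A=cv2.resize(b[q[1]-50:q[1]+50,q[0]-50:q[0]+50],(400,400),interpolation=2)
B=cv2.resize(im[120:280,177:337],(400,400),interpolation=2)
cv2.imwrite('pics/c6.png',np.hstack([A,B]))
E
```

```text
8.55 [ 0.6182 -0.0154  0.2361] yaw -92.7 [-3.e-04  1.e-04 -1.e+00] [-0.46008568  0.10934257  0.77934094] 1.0024732846509734 [-7.8 22.2 84.4  0.  73.4 84.9]
```

View pics/c6.png

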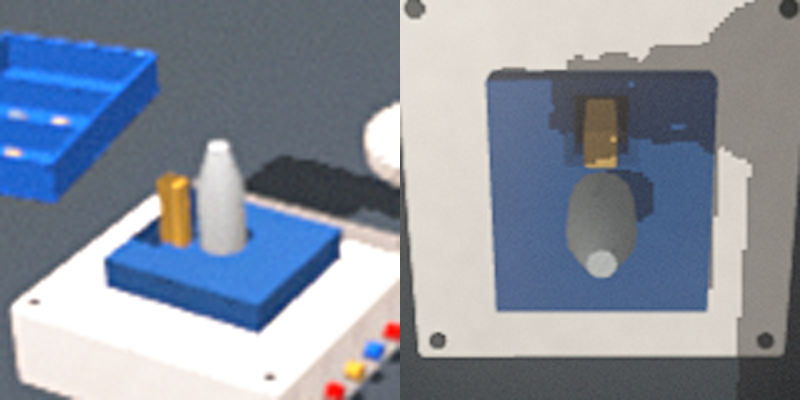

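The key stands upright in the slot in both views (brass at crop (174,210) side, (600,132) wrist). Next, over the green gear.

>>> {"op": "step_arm", "data": {
  "deltas": [
    [0, 0, 0, -0.0423, 0.012, 0, 100],
    [0, 0, 0, -0.0423, 0.012, 0, 100],
    [0, 0, 0, -0.0423, 0.012, 0, 100],
    [0, 0, 0, -0.0423, 0.012, 0, 100],
    [0, 0, 0, -0.0423, 0.012, 0, 100],
    [0, 0, 0, -0.0423, 0.012, 0, 100],
    [0, 0, 0, -0.0423, 0.012, 0, 100],
    [0, 0, 0.124, 0, 0, 0.018, 100],
    [0, 0, 0.124, 0, 0, 0.018, 100],
    [0, 0, 0, 0, 0, 0, 100],
    [0, 0, 0, 0, 0, 0, 100]
  ]
}}

```text
clock: 9.7
tool_pos: [0.5476, 0.2838, 0.1988]
ee_rot: [[-0.288, -0.958, -0.003], [-0.958, 0.288, -0.001], [0.002, 0.003, -1.0]]
contact_force: [0.3, 0.4, 0.4]
width: 1.002
```

```bash
python3 w.py w6; python3 - <<'E'
from h import *
import pickle
print('spindle tip w5',onz(pickle.load(open('w5.pkl','rb')),257.4,225.6,.13)*1000)
c=pickle.load(open('w6.pkl','rb'));im=cv2.imread('pics/w6.png');H=cv2.cvtColor(im,cv2.COLOR_BGR2HSV)
m=cv2.inRange(H,(45,80,25),(80,255,255))
q=max(cv2.findContours(m,cv2.RETR_EXTERNAL,cv2.CHAIN_APPROX_NONE)[0],key=cv2.contourArea)[:,0]
w=np.array([onz(c,u,v,.014)[:2] for u,v in q],np.float32)*1000
print(cv2.minEnclosingCircle(w),q.min(0),q.max(0))
cv2.imwrite('pics/c7.png',cv2.resize(im[80:300,130:380],(750,600*220//200*1)[:1]+(660,) if 0 else (680,598),interpolation=2))
E
```

```text
9.75 [0.5485 0.2839 0.1998] yaw -106.77 [-1.4e-03 -5.0e-04 -1.0e+00] [0.62905152 0.15333767 1.16708186] 1.0007863182742964 [ 21.   24.1  86.9   0.   69.1 127.7]
spindle tip w5 [585.19298401 -14.21363671 130.        ]
((549.5382690429688, 283.9397888183594), 63.562442779541016) [195  97] [317 217]
```

View pics/c7.png

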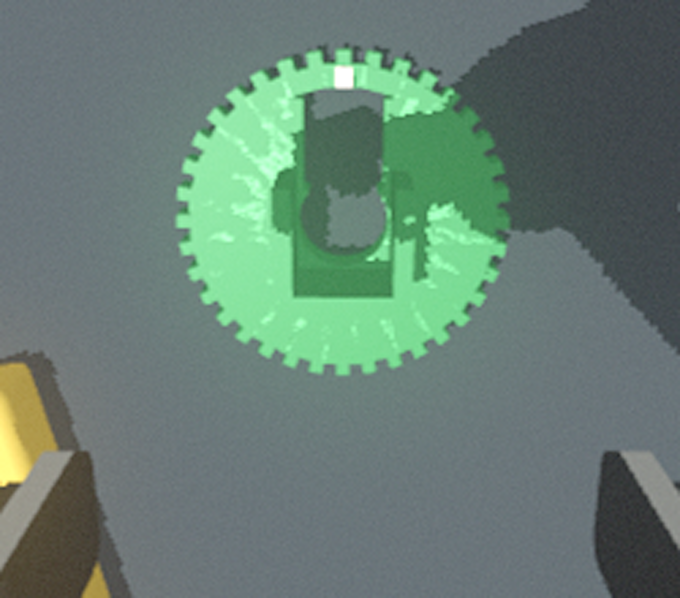

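The gear is centred at (0.5495,0.2839), with its keyway and mark straight up in the tool frame (u=344), so the yaw matches. Descending to pinch the boss.

>>> {"op": "step_arm", "data": {
  "deltas": [
    [0, 0, 0, 0, -0.0012, 0.03, 100],
    [0, 0, 0, 0, 0, 0.04, 100],
    [0, 0, 0, 0, 0, 0.04, 100],
    [0, 0, 0, 0, 0, 0.035, 100],
    [0, 0, 0, 0, 0, 0.02, 100],
    [0, 0, 0, 0, 0, 0.007, 100],
    [0, 0, 0, 0, 0, 0, 100],
    [0, 0, 0, 0, 0, 0, 75],
    [0, 0, 0, 0, 0, 0, 60],
    [0, 0, 0, 0, 0, 0, 50],
    [0, 0, 0, 0, 0, 0, 45],
    [0, 0, 0, 0, 0, 0, 45],
    [0, 0, 0, 0, 0, 0, 45],
    [0, 0, 0, 0, 0, 0, 45]
  ],
  "grip_force": 60
}}

```text
clock: 11.15
tool_pos: [0.551, 0.2844, 0.0301]
ee_rot: [[-0.291, -0.957, 0.003], [-0.957, 0.291, 0.001], [-0.002, -0.002, -1.0]]
contact_force: [-0.6, -1.1, 7.5]
width: 0.554
```

>>> {"op": "step_arm", "data": {
  "deltas": [
    [0, 0, 0, 0, 0, -0.01, 40],
    [0, 0, 0, 0, 0, -0.025, 40],
    [0, 0, 0, 0, 0, -0.035, 40],
    [0, 0, 0, 0, 0, -0.035, 40],
    [0, 0, 0, 0, 0, -0.035, 40],
    [0, 0, 0, 0, 0, -0.03, 40],
    [0, 0, 0, 0, 0, 0, 40],
    [0, 0, 0, 0, 0, 0, 40]
  ]
}}

```text
clock: 11.95
tool_pos: [0.5495, 0.2839, 0.1985]
ee_rot: [[-0.291, -0.957, 0.0], [-0.957, 0.291, 0.0], [-0.0, -0.0, -1.0]]
contact_force: [-1.0, -0.0, -4.0]
width: 0.553
```

```bash
python3 w.py w7; python3 - <<'E'
from h import *
import pickle
c=pickle.load(open('w7.pkl','rb'));im=cv2.imread('pics/w7.png')
b=manip.get_image('side');cv2.imwrite('pics/side7.png',b)
cv2.imwrite('pics/c8.png',np.hstack([cv2.resize(b[80:330,40:290],(400,400),interpolation=2),cv2.resize(im[150:384,140:374],(400,400),interpolation=2)]))
E
```

```text
12.0 [0.5486 0.2835 0.1972] yaw -106.91 [-2.1e-03 -7.0e-04 -1.0e+00] [-0.64482094 -0.11893446 -4.57439378] 0.5501572388766135 [ 20.9  24.3  87.    0.   68.9 127.8]
```

View pics/c8.png

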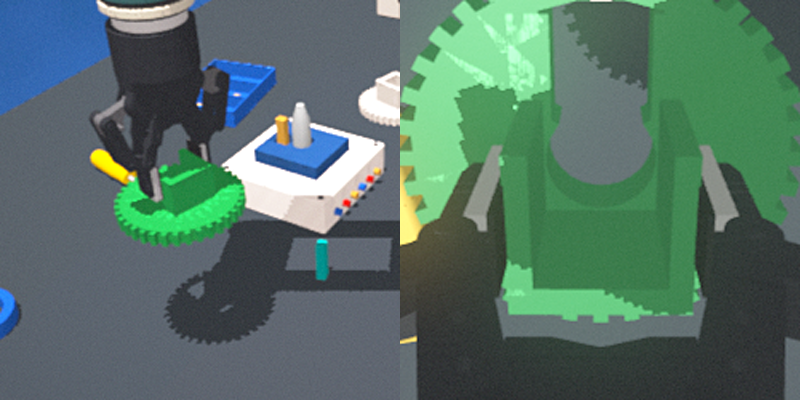

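The gear is held level with the keyway forward. Rotating back to the unit's yaw and moving above the spindle.

>>> {"op": "step_arm", "data": {
  "deltas": [
    [0, 0, -0.124, 0, 0, 0, 40],
    [0, 0, -0.124, 0, 0, 0, 40],
    [0, 0, 0, 0, 0, 0, 40],
    [0, 0, 0, 0.0423, -0.0071, 0, 40],
    [0, 0, 0, 0.0423, -0.0071, 0, 40],
    [0, 0, 0, 0.0423, -0.0071, 0, 40],
    [0, 0, 0, 0.0423, -0.0071, 0, 40],
    [0, 0, 0, 0.0423, -0.0071, 0, 40],
    [0, 0, 0, 0.0423, -0.0071, 0, 40],
    [0, 0, 0, 0.0423, -0.0071, 0, 40],
    [0, 0, 0, 0, 0, 0, 40],
    [0, 0, 0, 0, 0, 0.02, 40],
    [0, 0, 0, 0, 0, 0, 40],
    [0, 0, 0, 0, 0, 0, 40]
  ]
}}

```text
clock: 13.45
tool_pos: [0.5843, -0.0135, 0.1773]
ee_rot: [[-0.048, -0.999, -0.003], [-0.999, 0.048, 0.001], [-0.001, 0.003, -1.0]]
contact_force: [-0.5, 0.3, -3.6]
width: 0.554
```

```bash
python3 w.py w8; python3 - <<'E'
from h import *
im=cv2.imread('pics/w8.png');b=manip.get_image('side');cv2.imwrite('pics/side8.png',b)
cv2.imwrite('pics/c9.png',np.hstack([cv2.resize(b[60:260,130:330],(400,400),interpolation=2),cv2.resize(im[150:350,157:357],(400,400),interpolation=2)]))
E
```

```text
13.5 [ 0.5851 -0.0135  0.178 ] yaw -92.74 [-1.4e-03  4.0e-04 -1.0e+00] [ 1.12684194  0.57206017 -4.1492445 ] 0.5478971653075353 [-8.1 22.9 92.4  0.  64.8 84.6]
```

View pics/c9.png

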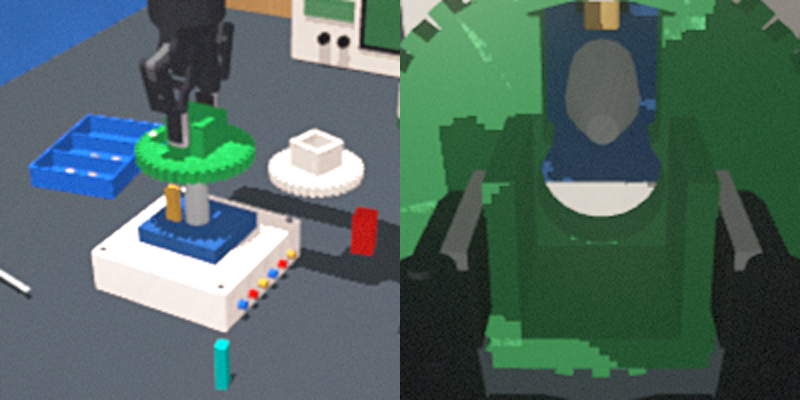

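Sideways, the bore (u≈601), spindle (602) and key (601) line up. Checking along x.

```bash
python3 - <<'E'
from h import *
import pickle
c=pickle.load(open('w8.pkl','rb'))
f=lambda x,y:(157+(x-400)/2,150+y/2)
print('tip',onz(c,*f(602,128),.13)*1000,'bore -x edge +17',[ (onz(c,*f(601,216),z)*1000+[17,0,0]).round(1) for z in (.15,.164)])
E
```

```text
tip [585.82438594 -14.03001729 130.        ] bore -x edge +17 [array([583.8, -12.8, 150. ]), array([592.2, -13.1, 164. ])]
```

>>> {"op": "step_arm", "data": {
  "deltas": [
    [0, 0, 0, 0, -0.001, 0.01, 40],
    [0, 0, 0, 0, 0, 0.015, 40],
    [0, 0, 0, 0, 0, 0.015, 40],
    [0, 0, 0, 0, 0, 0.01, 40],
    [0, 0, 0, 0, 0, 0, 40]
  ]
}}

```text
clock: 14.05
tool_pos: [0.5853, -0.0138, 0.1267]
ee_rot: [[-0.047, -0.999, -0.003], [-0.999, 0.047, 0.0], [-0.0, 0.003, -1.0]]
contact_force: [-1.4, 0.3, -4.1]
width: 0.547
```

No contact force beyond the gear's weight, so I'll continue.

>>> {"op": "step_arm", "data": {
  "deltas": [
    [0, 0, 0, 0, 0, 0.01, 40],
    [0, 0, 0, 0, 0, 0.008, 40],
    [0, 0, 0, 0, 0, 0.005, 40],
    [0, 0, 0, 0, 0, 0.003, 40],
    [0, 0, 0, 0, 0, 0, 40]
  ]
}}

```text
clock: 14.55
tool_pos: [0.5862, -0.0142, 0.1019]
ee_rot: [[-0.047, -0.999, -0.001], [-0.999, 0.047, 0.0], [-0.0, 0.001, -1.0]]
contact_force: [0.9, 0.1, -4.3]
width: 0.548
```

>>> {"op": "step_arm", "data": {
  "deltas": [
    [0, 0, 0, 0, 0, 0.0015, 40],
    [0, 0, 0, 0, 0, 0.0015, 40],
    [0, 0, 0, 0, 0, 0, 40]
  ]
}}

```text
clock: 14.85
tool_pos: [0.5868, -0.0143, 0.1001]
ee_rot: [[-0.047, -0.999, 0.001], [-0.999, 0.047, -0.0], [0.0, -0.001, -1.0]]
contact_force: [-1.7, -1.0, 2.6]
width: 0.55
```

Contact came at the expected seat height. Release and retract.

>>> {"op": "step_arm", "data": {
  "deltas": [
    [0, 0, 0, 0, 0, 0.0005, 40],
    [0, 0, 0, 0, 0, 0, 60],
    [0, 0, 0, 0, 0, 0, 80],
    [0, 0, 0, 0, 0, 0, 95],
    [0, 0, 0, 0, 0, 0, 95],
    [0, 0, 0, 0, 0, 0, 95],
    [0, 0, 0, 0, 0, -0.015, 95],
    [0, 0, 0, 0, 0, -0.035, 95],
    [0, 0, 0, 0, 0, -0.04, 95],
    [0, 0, 0, 0, 0, -0.045, 95],
    [0, 0, 0, 0, 0, -0.045, 95],
    [0, 0, 0, 0, 0, 0, 95],
    [0, 0, 0, 0, 0, 0, 95]
  ]
}}

```text
clock: 16.15
tool_pos: [0.5872, -0.0143, 0.2801]
ee_rot: [[-0.047, -0.999, 0.003], [-0.999, 0.047, -0.0], [0.0, -0.003, -1.0]]
contact_force: [-0.4, 0.0, -0.7]
width: 0.949
```

```bash
python3 w.py w9; python3 - <<'E'
from h import *
import pickle
c=pickle.load(open('w9.pkl','rb'));im=cv2.imread('pics/w9.png');b=manip.get_image('side')
cv2.imwrite('pics/side9.png',b)
H=cv2.cvtColor(im,cv2.COLOR_BGR2HSV);m=cv2.inRange(H,(45,80,25),(80,255,255))
q=max(cv2.findContours(m,cv2.RETR_EXTERNAL,cv2.CHAIN_APPROX_NONE)[0],key=cv2.contourArea)[:,0]
for z in(.084,.094): print(z,cv2.minEnclosingCircle(np.array([onz(c,u,v,z)[:2] for u,v in q],np.float32)*1000))
cv2.imwrite('pics/c10.png',np.hstack([cv2.resize(b[120:240,165:285],(400,400),interpolation=2),cv2.resize(im[80:280,157:357],(400,400),interpolation=2)]))
E
```

```text
16.2 [ 0.586  -0.0141  0.2784] yaw -92.7 [-5.e-04  2.e-04 -1.e+00] [-0.53911616  0.19922734  0.01396504] 0.9488823064235056 [-8.1 17.6 85.3  0.  77.2 84.6]
0.084 ((585.9043579101562, -14.56822395324707), 62.61690139770508)
0.094 ((588.3200073242188, -14.657400131225586), 60.72712707519531)
```

The viewing limit is reached, so I'll check seating numerically: predicted extents of a seated gear against the side-view mask, plus where the brass shows.

```bash
python3 - <<'E'
from h import *
import pickle
w=pickle.load(open('w9.pkl','rb'));im=cv2.imread('pics/w9.png');b=cv2.imread('pics/side9.png');t=manip.get_image('top');cv2.imwrite('pics/top9.png',t)
P=np.array([.5855,-.0144]);th=np.linspace(0,2*np.pi,180)
yaw=np.radians(-2.7);ex=np.array([np.cos(yaw),np.sin(yaw)])
for n,c,i in(('side',cam('side'),b),('wrist',w,im),('top',cam('top'),t)):
    H=cv2.cvtColor(i,cv2.COLOR_BGR2HSV);m=cv2.inRange(H,(45,80,25),(80,255,255))
    q=max(cv2.findContours(m,cv2.RETR_EXTERNAL,cv2.CHAIN_APPROX_NONE)[0],key=cv2.contourArea)[:,0]
    print(n,'mask',q.min(0),q.max(0), 'rows at cols', )
    for up in(0,.005,.01):
        pr=np.array([proj(c,[*(P+.063*np.array([np.cos(a),np.sin(a)])),z+up]) for a in th for z in(.07,.084)]);print('  pred +%g'%up,pr.min(0).round(1),pr.max(0).round(1))
    for nm,lo,hi in(('brass',(12,90,60),(32,255,255)),):
        k=cv2.inRange(H,lo,hi);c0=proj(c,[*(P+.031*ex),.102]);u,v=c0.astype(int);r=k[v-15:v+15,u-15:u+15];yy,xx=np.nonzero(r)
        print('  key top pred',c0.round(1),'brass',len(xx),(xx.mean()+u-15,yy.mean()+v-15) if len(xx) else None)
    if n!='side':
        k=cv2.inRange(H,(0,0,140),(180,60,255));c0=proj(c,[*(P+.053*ex),.084]);u,v=c0.astype(int);r=k[v-9:v+9,u-9:u+9];yy,xx=np.nonzero(r);print('  mark pred',c0.round(1),len(xx),(xx.mean()+u-9,yy.mean()+v-9) if len(xx) else None)
# side: bottom contour residuals along the rim (tilt)
c=cam('side');H=cv2.cvtColor(b,cv2.COLOR_BGR2HSV);m=cv2.inRange(H,(45,80,25),(80,255,255))
q=np.array([proj(c,[*(P+.063*np.array([np.cos(a),np.sin(a)])),.07]) for a in th])
for u in range(int(q[:,0].min())+6,int(q[:,0].max())-5,8):
    pv=max(v for x,v in q if abs(x-u)<2.5);mv=np.nonzero(m[:250,u])[0];print(u,round(pv,1),mv.max(),end=' | ')
E
```

```text
side mask [199 144] [257 184] rows at cols
  pred +0 [200.  149.8] [257.8 184.6]
  pred +0.005 [199.8 147.9] [257.8 182.6]
  pred +0.01 [199.7 146. ] [257.8 180.6]
  key top pred [216.6 153.2] brass 25 (np.float64(212.84), np.float64(158.04))
wrist mask [199 102] [315 216] rows at cols
  pred +0 [198.1 101. ] [316.1 217. ]
  pred +0.005 [197.2 101.3] [317.  218.8]
  pred +0.01 [196.4 101.6] [317.9 220.6]
  key top pred [257.2 136.3] brass 220 (np.float64(256.4909090909091), np.float64(133.26818181818183))
  mark pred [257.1 111.9] 101 (np.float64(256.4752475247525), np.float64(107.94059405940594))
top mask [8 0] [75 51] rows at cols
  pred +0 [235.9 111.6] [296.2 172.1]
  pred +0.005 [235.9 111.1] [296.4 171.9]
  pred +0.01 [235.8 110.5] [296.7 171.7]
  key top pred [267. 125.] brass 35 (np.float64(265.4), np.float64(129.94285714285715))
  mark pred [267.  116.4] 44 (np.float64(265.4318181818182), np.float64(117.27272727272728))
206 180.6 179 | 214 183.5 182 | 222 184.5 184 | 230 184.6 183 | 238 183.9 182 | 246 182.0 180 |
```

Seated within a pixel, level, with key and mark where they should be, and the gripper is well clear.

```bash
python3 -c "
from workcell import manip
print(manip.sign_off(), manip.observe()['clock'])"
```

```text
the job is handed in; nothing more can be done
the job is handed in; nothing more can be done
```

The job is handed in. The brass key went upright into the slot of the larger unit, then the green gear went down over the spindle with its keyway over the key. It was finished at about 16 s of the 58 s.

**Fit:** The gear met light contact at the expected seat height, with no sign of binding on the way down.

**Last checks:**
- **Seating:** In the side view the gear's lower rim is within about 2 px of a fully seated gear (lowest point 184 against 184.6 predicted), with no clear tilt.
- **Position:** The wrist camera puts the gear axis at (0.586, -0.015), within about 1 mm of the spindle.
- **Alignment:** The key and the white mark both show along +x, in line with the slot. In the wrist view the mark was about 4 px off its predicted spot along x. In the top view the brass was about 5 px off.

**Not confirmed:**
- The top and wrist cameras disagreed by about 2.5 mm in x, roughly their stated calibration error, and I went by the wrist camera.
- The viewer had reached its 12-picture limit, so the final check was by numbers only.
- The top view's green mask caught the circuit board instead of the gear, so it gave no gear outline.

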